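# Tuck the cover strip under the bare slate and hold it down

### The job

Of the two lapped slates on the small slate guard, one already has its metal cover strip fitted and the other is bare: take the loose strip and tuck its thin edge under the bare slate, without lifting either slate, until it lies flat on the board, square, in the middle of that slate and about as far in as the fitted strip. Finish still holding the strip pressed firmly down on the board (about 15 N), ready for screwing: do not let go. Leave the horseshoe, the marker and the creaser where they lie.

Things in the scene. Friction and masses are not known exactly. Their poses are not given: they have to be found in the camera images.
- board: Fixed plank base of the slate guard, 300 x 320 mm, 12 mm thick, flat on the bench. Origin on its UNDERSIDE (bench level), mid-width, straight below the slates' near lower edges; +x points in under the slates (away from the robot), +y left, z up. Its top (z = 12 mm) is flat and bare from x = -120 mm to +45 mm. The slates lie side by side, their middles at y = +75 mm (left) and -75 mm (right).
- batten (a point): Middle of the front foot of a batten across the board (board x = 45 mm, on the board's top), 11 mm high, under the slates: it stops anything pushed further in. Behind it the slates' hinge rod lies at board x = 128 mm, 45 mm above the bench, and a rail behind that reaches 52 mm above the bench.
- slate_left_lip (a point): Middle of the lower near edge of the left slate (board x = 0, y = +75 mm), 9 mm above the board's top when the slate is down. The slate is a grey plate 140 mm wide, 130 mm deep, 6 mm thick, 280 g; from this edge it rises at 0.16 rad to its hinge at the far edge, so the gap below is 9 mm at the mouth and grows inwards.
- slate_right_lip (a point): The same point of the right slate (at board x = 0, y = -75 mm); the slates are alike.
- slate_left (a joint): Hinge angle of the left slate: 0 when it is down (it cannot go lower), growing as its near edge is lifted, about 1.3 mm for each 0.01 rad. It swings freely and falls back by its own weight.
- slate_right (a joint): The same for the right slate.
- fitted: The strip already fitted, screwed to the board, same shape as the loose one. Origin at the centre of its leaf's underside, on the board's top, 10 mm on the near side of the slate's edge; it sits at the middle of the left or the right slate, its far edge 35 mm under it. The other slate is bare: only a pale patch on the board shows where a strip belongs.
- strip_rib (a point): Loose metal cover strip, about 250 g, at start flat on the bench left of the guard: a leaf 90 mm (x) by 110 mm (y), 4 mm thick, with a rib 10 mm thick (x) standing along its whole near long edge, top 40 mm above the strip's underside. This point: middle of the rib, 20 mm above the underside. +x from the rib across the leaf to the thin edge to be tucked, +y along the rib. Pinch the rib from above.
- strip_edge (a point): Middle of the loose strip's thin far edge, half-way up its 4 mm thickness, 85 mm from the rib's middle along +x and 18 mm below point strip_rib. Axes as strip_rib.
- shoe_center (a point): Bystander: a dark steel horseshoe about 130 x 125 mm, 9 mm thick, flat on the bench right of the guard; centre, half-way up.
- marker_center (a point): Bystander: a white soapstone marker stick 13 x 125 x 13 mm, on the bench near the robot; centre, half-way up.
- creaser_center (a point): Bystander: a creaser (red handle, steel head), 210 mm long (its own y), 16 mm high, on the bench beyond the loose strip; centre, half-way up.
Not all that is in view belongs to the job. What is shaped like the part that bears strip_rib but black, blue or brown is not meant.

How it is judged:
At the end, for the whole second after the job is handed in: For the last second: thin edge 25 mm or more under the bare slate, within 15 mm of its middle, square within 0.09 rad, flat within 0.05 rad; fingers press it with over 3 N and it bears on the board with over 7 N; both slates down (under 0.02 rad), strip still (under 20 mm/s) ((y of strip_edge in the frame of board between 0.06 and 0.09 m or y of strip_edge in the frame of board between -0.09 and -0.06 m) and horizontal distance between strip_edge and fitted above 0.11 m and x of strip_edge in the frame of board above 0.025 m and z of strip_edge in the frame of board below 0.019 m and angle between the x axis of strip_edge and the x axis of board, either way round below 0.09 rad and angle between strip_edge's own z axis and vertical below 0.05 rad and contact force between strip and board above 7 N and contact force between the fingers and strip above 3 N and value of joint each of slate_left, slate_right below 0.02 rad and linear speed of strip below 0.02 m/s); the arm keeps its last pose, push and grip.
It fails at once if a slate is lifted more than 0.05 rad (about 6.5 mm at its edge) (value of joint any of slate_left, slate_right above 0.05 rad).
It fails at once if the horseshoe, the marker or the creaser is moved more than 30 mm (distance of any of shoe_center, marker_center, creaser_center from where it was at the start of the episode above 0.03 m).
It also fails if it takes over 40 s, if anything falls off the work surface, if the arm or the gripper's body presses on something with over 40 N, if the wrist force passes 120 N, or if a joint passes its speed limit or range.

### The arm

A 6-joint arm with a two-finger parallel gripper is mounted at the origin on the work surface. World frame = base frame: x ahead of the robot, y to its left, z up, the work surface at z = 0. Lengths are in m, angles in rad, forces in N, time in s.
With the tool pointing down it reaches from about 0.425 to 0.925 m from the base axis. Payload 12.5 kg.
Tool frame: the origin (TCP) lies on the centre line of the jaws, within the pads' length; the fingertips stand robot.tip_extent ahead of it and the grasp point (between the pads) lies 3 mm ahead of it (robot.tip_extent is the distance from the TCP to the fingertips, in m); z points along the fingers, y is the direction in which the jaws open and shut (so a half turn about z gives the same grasp; the last joint's range is limited). The gripper opens to 85 mm and grips with 20 to 120 N. Pads are 22 mm wide; open, the fingers measure 114 mm over their backs; the gripper's body (76 mm by 85 mm) begins 54 mm behind the grasp point. The pads swing forward as they close: fully open they stand 13 mm farther back than shut.
Start: joints at [-1.281, 0.491, 1.559, -0, 1.092, -0.106], TCP at [0.241, -0.577, 0.253] pointing down, gripper open.
Joint ranges: [-3.1, 3.1], [-0.84, 2.19], [0.05, 2.79], [-1.13, 4.28], [0.06, 2.93], [-2.69, 2.69]. Speed limits (rad/s): [2.22, 2.22, 2.79, 3.14, 3.14, 3.14].

### API

Orientations are given as [roll, pitch, yaw] about the fixed x, y, z axes, in that order (R = Rz(yaw) Ry(pitch) Rx(roll)).
In Python, from station import get_obs, eyes, finish_job, robot gives the robot as it stands.
- The arm moves only by the tool drive_tool, never from a script. Its argument "commands" is a list of rows, each a list of 7 numbers: the turn, a rotation vector about the tool's x, y, z in rad, then the shift along the tool's x, y, z in mm, then the finger opening in mm, from 0 to 85.4. A call has 1 to 12 rows; each row is the pose to reach, as a shift and turn from the pose commanded when the call began, along the tool's axes at that moment; what a row does not reach only later rows make up. A row lasts 1/12 s, in which the tool goes at most 41.7 mm and 7.16 degrees, less where a joint would pass 70% of its speed; a pose out of reach is approached as far as the arm can. A call with a gripper value outside its range is refused whole. The fingers move at their own pace and stop on an object; "grip_force" is the grip in N (left out, the last holds). Time passes only in rows, so rows that repeat a pose let the fingers close. It gives the time, the measured TCP pose, the force and the opening at its end, in the units of the state.
- get_obs(): the state, without advancing time (a new reading comes with each control period).
- eyes.snapshot(name): name is "scene" or "top" or "wrist"; returns the picture (384x512x3 uint8, red, green, blue); there is no depth.
- eyes.calibration(name): a dict with "fx", "fy", "cx", "cy" (pixels), "rvec" (rotation vector, rad) and "tvec" (3), from world to camera coordinates, as OpenCV has them; the wrist camera has in their place "tool_from_camera" (4x4, takes a point from camera to tool coordinates, whose origin is the TCP and whose axes are the flange's). Camera axes: x right, y down, z forward; pixel columns grow to the right and rows downward; lengths in m; the calibration is good to about 2 mm. A picture is of the moment at which its call begins: read the wrist's pose just before it. calibration takes no time and is no camera call.
- finish_job(): hands the job in, once; it reports no verdict.
The state is a dict: "time": time; "joint_pos": joint angles; "qd": joint speeds; "joint_torque": joint torques, N m; "ee_pos": TCP position; "tcp_rot": TCP orientation; "contact_force": force on the tool from outside, world axes, zero at the start; "wrist_torque": the same for the moment, N m; "finger_gap": finger opening in m.
Only numpy, scipy, OpenCV 4.12 (cv2) and the standard library are available. Lean on these libraries where they do the work, as an engineer would, in place of code of your own. Each camera call takes 0.05 s, during which the arm holds its last target. There are 200 camera calls.

## Working session

There is one attempt and no reset: what is moved stays moved. The work goes in short steps, Python scripts to look and compute and a tool call to move; the robot and the scene stay as the last step left them, time stands still between calls to the robot, and variables do not carry over. Pictures are saved under pics/ and viewed, about 8 in all and at most 12, crops included, and the job is handed in when it is done.

Besides the shell and the picture viewer there is one more tool, called as name([rows], argument=value, ...), one row to a line, values as JSON. drive_tool: Moves the arm, as the interface text tells. Its arguments: {"type":"object","properties":{"commands":{"type":"array","items":{"type":"array","items":{"type":"number"}}},"grip_force":{"type":"number"}},"required":["commands"]}

```bash
mkdir -p pics; ls; cat > h.py <<'E'
import numpy as np, cv2
from station import get_obs, eyes, robot
from scipy.spatial.transform import Rotation as R
def cam(n):
    c=eyes.calibration(n); K=np.array([[c['fx'],0,c['cx']],[0,c['fy'],c['cy']],[0,0,1.]])
    if 'rvec' in c:
        Rm=cv2.Rodrigues(np.array(c['rvec'],float))[0]; t=np.array(c['tvec'],float).ravel()
        return K,Rm.T,-Rm.T@t
    o=get_obs(); T=np.array(c['tool_from_camera']); Rt=R.from_euler('xyz',o['tcp_rot']).as_matrix()
    return K,Rt@T[:3,:3],Rt@T[:3,3]+np.array(o['ee_pos'])
def ray(C,uv,z):
    K,Rm,p=C; d=Rm@np.linalg.inv(K)@np.array([uv[0],uv[1],1.]); return p+d*(z-p[2])/d[2]
def proj(C,P):
    K,Rm,p=C; q=K@(Rm.T@(np.array(P)-p)); return q[:2]/q[2]
E
python3 - <<'E'
from h import *
print(get_obs()); print({k:getattr(robot,k) for k in dir(robot) if k[0]!='_'})
a=eyes.snapshot('top');b=eyes.snapshot('scene')
cv2.imwrite('pics/top.png',a[...,::-1]);cv2.imwrite('pics/scene.png',b[...,::-1])
cv2.imwrite('pics/1.png',cv2.resize(a,(800,600))[...,::-1]);
for n in('top','scene'):print(cam(n))
E
```

```text
pics
{'time': 0.0, 'joint_pos': array([-1.28059321e+00,  4.91576366e-01,  1.55947561e+00, -9.24642956e-06,
        1.09170389e+00, -1.05603195e-01]), 'qd': array([-0.00199492, -0.000861  ,  0.00090701, -0.00161908, -0.00087991,
       -0.00128094]), 'joint_torque': array([-1.23505903e-03, -6.18456316e+01, -2.61592144e+01, -9.02773400e-05,
        4.01112047e-03, -1.50288588e-05]), 'ee_pos': array([ 0.24092615, -0.57646598,  0.25270828]), 'tcp_rot': array([-3.14043506e+00, -1.14455523e-04,  3.95810513e-01]), 'contact_force': array([0.25780546, 0.08320839, 0.08251661]), 'wrist_torque': array([-0.0080026 ,  0.01452276,  0.03094279]), 'finger_gap': 0.08530080801820081}
{'PlanningError': <class 'station.PlanningError'>, 'tip_extent': 0.022}
(array([[424.26453951,   0.        , 250.41816513],
       [  0.        , 424.26453951, 197.17069345],
       [  0.        ,   0.        ,   1.        ]]), array([[ 0.0153115 , -0.99519372,  0.09672132],
       [-0.99982477, -0.0162807 , -0.00923917],
       [ 0.01076946, -0.09656291, -0.99526862]]), array([0.36130673, 0.00325521, 1.56609684]))
(array([[352.20059858,   0.        , 257.2955124 ],
       [  0.        , 352.20059858, 190.49690039],
       [  0.        ,   0.        ,   1.        ]]), array([[-0.12988459,  0.58272144, -0.80222548],
       [ 0.9912751 ,  0.05800049, -0.11836228],
       [-0.02244277, -0.81059957, -0.58517062]]), array([1.33447661, 0.10577262, 0.65086142]))
```

View pics/1.png

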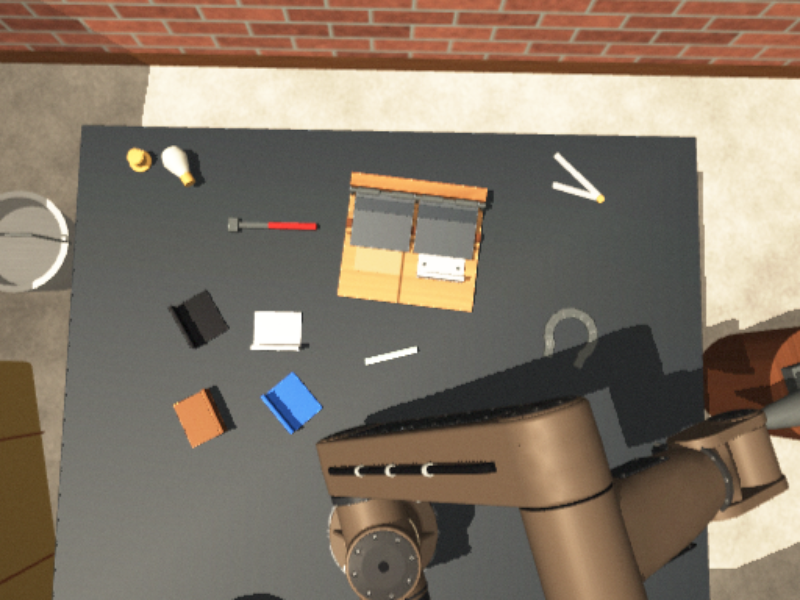

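View pics/scene.png

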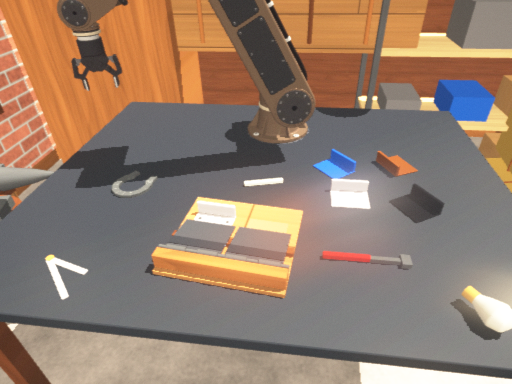

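Top view (800x600): the silver loose strip is at about (276,330), its rib towards the robot. The fitted strip is on the right slate at (441,267), so the left slate is bare, with a pale patch at (380,262). The board's near corners are at about (338,296) and (470,311). The marker is at (391,355).

```bash
python3 - <<'E'
from h import *
a=cv2.imread('pics/top.png'); C=cam('top'); hsv=cv2.cvtColor(a,cv2.COLOR_BGR2HSV)
def big(m,x0,y0,x1,y1):
    w=np.zeros_like(m); w[y0:y1,x0:x1]=m[y0:y1,x0:x1]
    c=max(cv2.findContours(w,0,2)[0],key=cv2.contourArea); return c
wh=cv2.inRange(hsv,(0,0,130),(179,60,255))
c=big(wh,150,185,205,235); r=cv2.minAreaRect(c); print('strip',r)
for p in cv2.boxPoints(r): print(p,ray(C,p,0.004)[:2],ray(C,p,0.04)[:2])
c=big(wh,225,210,275,240); r=cv2.minAreaRect(c); print('marker',r,[ray(C,p,0.013)[:2].round(3) for p in cv2.boxPoints(r)])
orr=cv2.inRange(hsv,(8,80,100),(28,255,255)); c=big(orr,205,100,320,205)
h=cv2.approxPolyDP(cv2.convexHull(c),3,True)[:,0]
for p in h: print('board',p,ray(C,p,0.012)[:2].round(4),ray(C,p,.052)[:2].round(4))
# slate near edge (dark->bright) columns
g=a[...,2].astype(int)
for x in list(range(230,262,4))+[270,300]:
    col=g[120:190,x]; print(x,col[20:60])
E
```

```text
strip ((176.0, 211.5), (25.0, 32.0), 90.0)
[160. 199.] [0.50087642 0.32220904] [0.49765991 0.31485844]
[192. 199.] [0.50279925 0.20433433] [0.49953842 0.19970027]
[192. 224.] [0.41065256 0.20169912] [0.40951534 0.1971258 ]
[160. 224.] [0.40881521 0.31890771] [0.40772034 0.3116332 ]
marker ((249.67648315429688, 227.20591735839844), (4.6081767082214355, 34.68259048461914), 75.96376037597656) [array([0.394, 0.053]), array([ 0.426, -0.069]), array([ 0.41 , -0.074]), array([0.378, 0.049])]
board [308 135] [ 0.7494 -0.2229] [ 0.7394 -0.2171]
board [301 199] [ 0.5086 -0.1976] [ 0.5048 -0.1924]
board [216 189] [0.5405 0.1161] [0.5359 0.1132]
board [224 124] [0.7857 0.0918] [0.7747 0.0896]
230 [149 150 146 147 147 147 147 149 147 150 152 151 151 149 145 151 158 192
 237 250 251 251 251 251 251 251 251 251 251 251 251 251 252 252 251 252
 252 253 252 253]
234 [145 149 149 149 149 146 147 145 147 149 150 148 148 148 147 152 149 141
 203 250 250 251 251 251 251 251 251 251 251 251 251 251 251 252 252 251
 252 253 253 253]
238 [146 146 145 144 148 147 148 147 148 147 151 150 145 149 146 147 148 1
[... 569 characters left out ...]
51 251 252
 251 251 252 252]
254 [139 142 143 141 143 144 144 141 145 142 144 142 145 146 143 143 140 141
 141 150 216 250 251 251 251 251 250 250 250 251 251 250 250 251 251 251
 251 250 251 252]
258 [142 141 138 138 141 138 138 140 138 139 141 139 140 143 141 140 137 139
 140 140 137 149 175 191 199 212 223 230 238 243 247 250 251 253 253 253
 252 251 251 252]
270 [137 135 139 137 140 137 142 134 140 138 140 139 137 137 136 138 138 141
 139 137 138 141 235 255 255 255 255 255 244 226 253 255 255 255 255 255
 245 199 245 251]
300 [ 91  92 102 125 128 128 127 131 130 126 127 130 133 127 131 127 131 129
 132 130 131 131 129 130 127 129 207 251 251 251 251 252 253 253 254 254
 249 184 192 231]
```

drive_tool([
  [0,0,-1.07,546,-373,-60,60],
  [0,0,-1.07,546,-373,-60,60],
  [0,0,-1.07,546,-373,-60,60],
  [0,0,-1.07,546,-373,-60,60],
  [0,0,-1.07,546,-373,-60,60],
  [0,0,-1.07,546,-373,-60,60],
  [0,0,-1.07,546,-373,-60,60],
  [0,0,-1.07,546,-373,-60,60],
  [0,0,-1.07,546,-373,-60,60],
  [0,0,-1.07,546,-373,-60,60],
  [0,0,-1.07,546,-373,-60,60],
  [0,0,-1.07,546,-373,-60,60],
])

```text
time: 1.1
ee_pos: [0.5127, -0.157, 0.2986]
tcp_rot: [-3.141, 0.0, 1.466]
contact_force: [0.6, -1.1, 1.0]
finger_gap: 0.0597
```

drive_tool([
  [0,0,0,180,18,-50,60],
  [0,0,0,180,18,-50,60],
  [0,0,0,180,18,-50,60],
  [0,0,0,180,18,-50,60],
  [0,0,0,180,18,-50,60],
  [0,0,0,180,18,-50,60],
])

```text
time: 1.6
ee_pos: [0.5494, 0.0218, 0.3495]
tcp_rot: [3.14, -0.001, 1.47]
contact_force: [-0.1, -0.3, -0.5]
finger_gap: 0.0604
```

```bash
python3 - <<'E'
from h import *
C=cam('wrist'); print(get_obs()['ee_pos'],get_obs()['tcp_rot']); print(C); a=eyes.snapshot('wrist'); cv2.imwrite('pics/w1.png',a[...,::-1]); np.savez('w1.npz',K=C[0],R=C[1],p=C[2])
E
```

```text
[0.54939238 0.02179495 0.34948647] [ 3.13994484e+00 -6.28507745e-04  1.46965729e+00]
(array([[330.23090587,   0.        , 256.66729631],
       [  0.        , 330.23090587, 193.4238711 ],
       [  0.        ,   0.        ,   1.        ]]), array([[ 0.99491107, -0.09729613, -0.02618056],
       [-0.1007313 , -0.95463344, -0.28022882],
       [ 0.00227234,  0.28143996, -0.95957615]]), array([0.5559945 , 0.091941  , 0.47055282]))
```

View pics/w1.png

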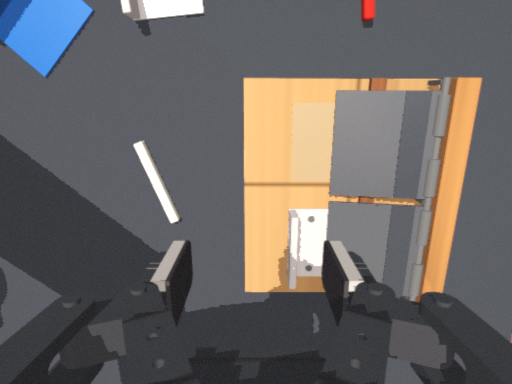

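Wrist view: the board's near edge runs along u≈244, v 78 to 293. The bare left slate's lip is at u≈333, v 91 to 197, the pale patch is at u 292–334, v 102–182, and the loose strip is at the top, (125–203, 0–18).

```bash
python3 - <<'E'
from h import *
d=np.load('w1.npz'); C=(d['K'],d['R'],d['p']); a=cv2.imread('pics/w1.png'); hsv=cv2.cvtColor(a,cv2.COLOR_BGR2HSV)
orr=cv2.inRange(hsv,(8,80,100),(28,255,255))
E=[]
for v in range(90,285,10):
    u=np.flatnonzero(orr[v,200:300])[0]+200; E.append(ray(C,(u,v),.012)[:2])
E=np.array(E); f=np.polyfit(E[:,1],E[:,0],1); print('near edge slope',f, 'res',np.std(E[:,0]-np.polyval(f,E[:,1])))
for v in range(95,200,10):
    row=a[v,:,2].astype(int); u=np.flatnonzero(row[310:360]<130)[0]+310; print(v,u,ray(C,(u,v),.027)[:2].round(4))
for u in range(250,290,10):
    k=np.flatnonzero(orr[60:310,u])+60; print(u,k[0],k[-1],ray(C,(u,k[0]),.012)[:2].round(4),ray(C,(u,k[-1]),.012)[:2].round(4))
# pale patch edges
s=hsv[...,1].astype(int); print(s[85:110,310]); print(s[165:200,310]); print(s[140,280:300])
for p in [(311,102),(311,182)]: print(ray(C,p,.012)[:2])
for p in [(344,91),(338,197)]: print(ray(C,p,.027)[:2])
E
```

```text
near edge slope [0.10653525 0.5291605 ] res 0.00039591697486309065Traceback (most recent call last):
  File "<stdin>", line 9, in <module>
IndexError: index 0 is out of bounds for axis 0 with size 0
```

```bash
python3 - <<'E'
from h import *
d=np.load('w1.npz'); C=(d['K'],d['R'],d['p']); a=cv2.imread('pics/w1.png'); hsv=cv2.cvtColor(a,cv2.COLOR_BGR2HSV)
orr=cv2.inRange(hsv,(8,80,100),(28,255,255)); s=hsv[...,1].astype(int)
for v in range(95,195,20):
    u=np.flatnonzero(s[v,315:360]<40)[0]+315; print(v,u,ray(C,(u,v),.027)[:2].round(4))
for u in range(250,290,12):
    k=np.flatnonzero(orr[60:310,u])+60; print(u,k[0],k[-1],ray(C,(u,k[0]),.012)[:2].round(4),ray(C,(u,k[-1]),.012)[:2].round(4))
print(s[92:110,310]); print(s[172:192,310])
for p in [(311,102),(311,182)]: print(ray(C,p,.012)[:2])
k=np.flatnonzero(s[80:215,360]<40)+80; print(k[0],k[-1]);
E
```

```text
95 336 [0.6588 0.0835]
115 335 [0.6567 0.0585]
135 334 [0.6545 0.0326]
155 333 [0.6522 0.0059]
175 331 [ 0.6485 -0.0217]
250 78 291 [0.5507 0.116 ] [ 0.5167 -0.2012]
262 78 291 [0.5664 0.1144] [ 0.5357 -0.2031]
274 78 291 [0.582  0.1128] [ 0.5546 -0.2051]
286 78 291 [0.5977 0.1112] [ 0.5735 -0.207 ]
[121 121 119 120 123 122 124 120 123 119 115  89  87  86  86  87  88  88]
[ 91  91  89  91  91  90  90  89  94 107 127 133 137 133 128 124 122 119
 119 117]
[0.62870368 0.07756547]
[ 0.62266514 -0.03289265]
91 214
```

drive_tool([
  [0,0,-0.1,237,-124,100,50],
  [0,0,-0.1,237,-124,100,50],
  [0,0,-0.1,237,-124,100,50],
  [0,0,-0.1,237,-124,100,50],
  [0,0,-0.1,237,-124,100,50],
  [0,0,-0.1,237,-124,100,50],
  [0,0,-0.1,237,-124,100,50],
  [0,0,-0.1,237,-124,100,50],
  [0,0,-0.1,237,-124,100,50],
  [0,0,-0.1,237,-124,100,50],
])

```text
time: 2.48
ee_pos: [0.4508, 0.2659, 0.2483]
tcp_rot: [-3.141, 0.001, 1.566]
contact_force: [0.1, 0.2, 0.1]
finger_gap: 0.0501
```

```bash
python3 - <<'E'
from h import *
C=cam('wrist'); print(get_obs()['ee_pos'],get_obs()['tcp_rot']); a=eyes.snapshot('wrist'); cv2.imwrite('pics/w2.png',a[...,::-1]); np.savez('w2.npz',K=C[0],R=C[1],p=C[2])
E
```

```text
[0.4507768  0.26587788 0.24831921] [-3.14134079e+00  5.73162580e-04  1.56550601e+00]
```

View pics/w2.png

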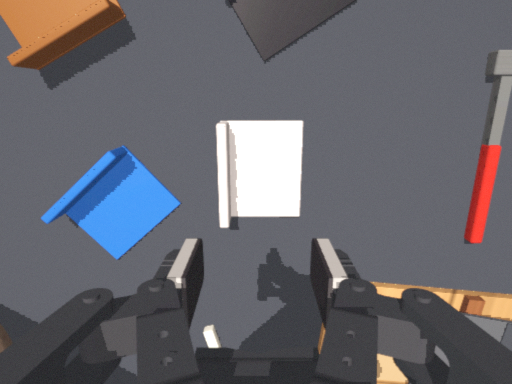

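Wrist view: the loose strip has its leaf corners at about (302,121) and (300,216). The rib top is a band from (222,124) down to (225,227), on the robot's side.

```bash
python3 - <<'E'
from h import *
d=np.load('w2.npz'); C=(d['K'],d['R'],d['p']); a=cv2.imread('pics/w2.png'); g=a.min(2).astype(int)
L=[];Rt=[];F=[]
for v in range(130,225,10):
    k=np.flatnonzero(g[v,205:330]>120)+205; L.append(ray(C,(k[0],v),.04)[:2])
    j=np.flatnonzero(g[v,222:245]<110); j=j[0]+222 if len(j) else -1
    if j>0: Rt.append(ray(C,(j,v),.04)[:2])
    if v<215: F.append(ray(C,(k[-1]+1,v),.004)[:2])
for n,E in(('rib near',L),('rib far',Rt),('far edge',F)):
    E=np.array(E); f=np.polyfit(E[:,1],E[:,0],1); print(n,len(E),f.round(4),'x at y=.27',np.polyval(f,.27).round(4),'res',np.std(E[:,0]-np.polyval(f,E[:,1])).round(4))
for u,z in((223,.04),(290,.004),(265,.004)):
    k=np.flatnonzero(g[100:240,u]>120)+100; p=ray(C,(u,k[0]),z),ray(C,(u,k[-1]+1),z); print(u,k[0],k[-1],p[0][:2].round(4),p[1][:2].round(4),((p[0]+p[1])/2)[:2].round(4))
E
```

```text
rib near 10 [0.     0.4099] x at y=.27 0.4099 res 0.0003
rib far 1 [1.0038 0.2109] x at y=.27 0.4819 res 0.0
far edge 9 [0.0035 0.501 ] x at y=.27 0.502 res 0.0003
223 120 228 [0.4179 0.3143] [0.414  0.1998] [0.416  0.2571]
290 120 216 [0.4868 0.3115] [0.4895 0.1997] [0.4881 0.2556]
265 120 216 [0.4598 0.3117] [0.46   0.1999] [0.4599 0.2558]<stdin>:10: RankWarning: Polyfit may be poorly conditioned
```

drive_tool([
  [0,0,0,-10,-35,80,40],
  [0,0,0,-10,-35,120,40],
  [0,0,0,-10,-35,150,40],
  [0,0,0,-10,-35,170,40],
  [0,0,0,-10,-35,190,40],
  [0,0,0,-10,-35,205,40],
  [0,0,0,-10,-35,215,40],
  [0,0,0,-10,-35,215,40],
])

```text
time: 3.2
ee_pos: [0.4157, 0.2558, 0.0322]
tcp_rot: [-3.14, 0.001, 1.564]
contact_force: [-1.1, -1.0, 0.5]
finger_gap: 0.04
```

drive_tool([
  [0,0,0,0,0,0,15],
  [0,0,0,0,0,0,5],
  [0,0,0,0,0,0,0],
  [0,0,0,0,0,0,0],
  [0,0,0,0,0,0,0],
  [0,0,0,0,0,0,0],
  [0,0,0,0,0,0,0],
  [0,0,0,0,0,0,0],
], grip_force=60)

```text
time: 3.87
ee_pos: [0.4161, 0.2571, 0.0348]
tcp_rot: [3.139, -0.001, 1.566]
contact_force: [1.1, -4.4, 9.7]
finger_gap: 0.0087
```

drive_tool([
  [0,0,0,0,0,-10,0],
  [0,0,0,0,0,-30,0],
  [0,0,0,0,0,-60,0],
  [0,0,0,0,0,-90,0],
  [0,0,0,0,0,-120,0],
  [0,0,0,0,0,-120,0],
  [0,0,0,0,0,-120,0],
])

```text
time: 4.45
ee_pos: [0.4156, 0.2572, 0.1556]
tcp_rot: [3.138, -0.002, 1.566]
contact_force: [0.1, -0.4, -2.4]
finger_gap: 0.0091
```

```bash
python3 - <<'E'
from h import *
C=cam('wrist'); o=get_obs(); print(o['ee_pos'],o['tcp_rot'],o['contact_force'],o['finger_gap']); a=eyes.snapshot('wrist'); b=eyes.snapshot('scene'); cv2.imwrite('pics/w3.png',np.hstack([a[:,:400],cv2.resize(b[100:270,260:460],(400,340))[:,:].repeat(1,0) if 0 else cv2.copyMakeBorder(cv2.resize(b[80:260,250:460],(400,343)),0,41,0,0,0)])[...,::-1]); cv2.imwrite('pics/w3w.png',a[...,::-1]);np.savez('w3.npz',K=C[0],R=C[1],p=C[2])
E
```

```text
[0.41556635 0.25723014 0.15557233] [ 3.13788545e+00 -1.64971314e-03  1.56595877e+00] [ 0.13425883 -0.43271894 -2.42837781] 0.009130928717005281
```

View pics/w3.png

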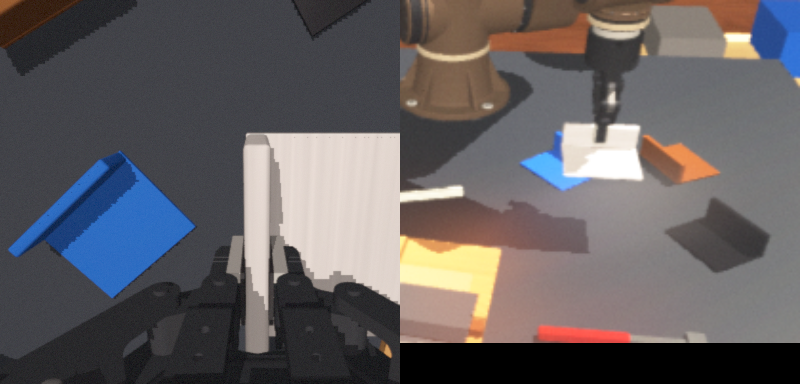

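drive_tool([
  [0,0,0.098,-225,136,0,0],
  [0,0,0.098,-225,136,0,0],
  [0,0,0.098,-225,136,0,0],
  [0,0,0.098,-225,136,0,0],
  [0,0,0.098,-225,136,0,0],
  [0,0,0.098,-225,136,0,0],
  [0,0,0.098,-225,136,0,0],
  [0,0,0.098,-225,136,0,0],
  [0,0,0.098,-225,136,40,0],
  [0,0,0.098,-225,136,70,0],
  [0,0,0.098,-225,136,80,0],
  [0,0,0.098,-225,136,80,0],
])

```text
time: 5.55
ee_pos: [0.5483, 0.0321, 0.0708]
tcp_rot: [-3.135, 0.0, 1.468]
contact_force: [0.1, -0.1, -1.9]
finger_gap: 0.009
```

```bash
python3 - <<'E'
from h import *
C=cam('wrist'); o=get_obs(); print(o['ee_pos'],o['tcp_rot'],o['contact_force'],o['finger_gap']); a=eyes.snapshot('wrist'); b=eyes.snapshot('scene'); cv2.imwrite('pics/w4w.png',a[...,::-1]);np.savez('w4.npz',K=C[0],R=C[1],p=C[2])
c=cv2.resize(b[150:310,150:310],(384,384)); cv2.imwrite('pics/w4.png',np.hstack([a[:,120:],c])[...,::-1])
E
```

```text
[0.54834848 0.03213874 0.07075384] [-3.13531906e+00  2.64844572e-04  1.46847954e+00] [ 0.0566167  -0.06114777 -1.90115613] 0.00901323257587116
```

View pics/w4.png

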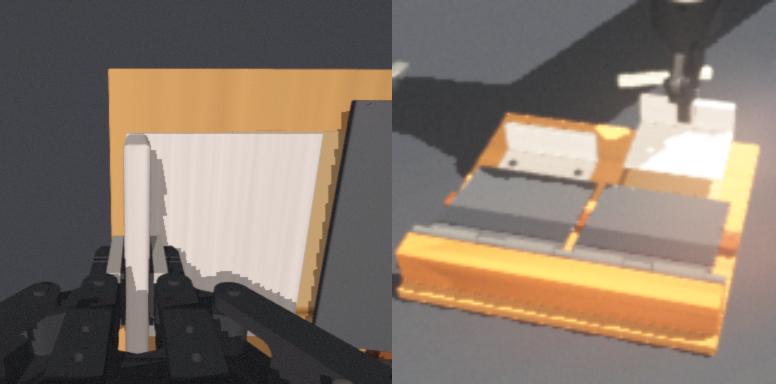

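```bash
python3 - <<'E'
from h import *
d=np.load('w4.npz'); C=(d['K'],d['R'],d['p']); a=cv2.imread('pics/w4w.png'); s=cv2.cvtColor(a,cv2.COLOR_BGR2HSV)[...,1].astype(int)
x=np.array([.9947,-.1028]);y=np.array([.1028,.9947]); o=np.array([.647,.0125])
B=lambda P:np.array([P[:2]@x,P[:2]@y])-o
def fit(E,n): 
    E=np.array(E);f=np.polyfit(E[:,1],E[:,0],1);print(n,'slope',f[0].round(4),'x@.075',np.polyval(f,.075).round(4),'res',np.std(E[:,0]-np.polyval(f,E[:,1])).round(4),len(E))
F=[];S=[];N=[];Rn=[]
for v in range(140,250,8):
    j=np.flatnonzero(s[v,400:470]>60)[0]+400; F.append(B(ray(C,(j,v),.040)))
    k=np.flatnonzero(s[v,j+8:]<40)[0]+j+8; S.append(B(ray(C,(k,v),.027)))
for v in range(80,230,10):
    N.append(B(ray(C,(np.flatnonzero(s[v,200:260]>80)[0]+200,v),.012)))
fit(F,'leaf far');fit(S,'slate lip');fit(N,'board near')
for u in (300,350,400):
    j=np.flatnonzero((s[60:200,u]<40)&(np.arange(60,200)>100))[0]+60; print('leaf +y side',u,j,B(ray(C,(u,j),.040)).round(4))
    j=np.flatnonzero(s[40:130,u]>80)[0]+40; print('board +y side',j,B(ray(C,(u,j),.012)).round(4))
print('tcp',B(get_obs()['ee_pos']))
E
```

```text
leaf far slope -0.0029 x@.075 -0.0205 res 0.0001 14
slate lip slope 0.0006 x@.075 -0.0022 res 0.0002 14
board near slope 0.0026 x@.075 -0.1206 res 0.0002 15
leaf +y side 300 133 [-0.0856  0.1304]
board +y side 68 [-0.0834  0.1602]
leaf +y side 350 133 [-0.063   0.1304]
board +y side 68 [-0.0579  0.1603]
leaf +y side 400 133 [-0.0403  0.1305]
board +y side 69 [-0.0324  0.1598]
tcp [-0.10305359  0.07581608]
```

drive_tool([
  [0,0,0,0,0,12,0],
  [0,0,0,0,0,19,0],
  [0,0,0,0,0,21,0],
  [0,0,0,0,0,22,0],
  [0,0,0,0,0,22,0],
])

```text
time: 6.07
ee_pos: [0.5504, 0.0314, 0.052]
tcp_rot: [3.141, 0.0, 1.468]
contact_force: [-0.5, 0.4, -1.9]
finger_gap: 0.0093
```

drive_tool([
  [0,0,0,0,0,1,0],
  [0,0,0,0,0,1,0],
  [0,0,0,0,0,1,0],
])

```text
time: 6.32
ee_pos: [0.5503, 0.0313, 0.0507]
tcp_rot: [3.141, 0.0, 1.468]
contact_force: [-0.1, -0.4, -1.3]
finger_gap: 0.0086
```

drive_tool([
  [0,0,0,0,0,1,0],
  [0,0,0,0,0,2,0],
  [0,0,0,0,0,2,0],
  [0,0,0,0,0,2,0],
])

```text
time: 6.65
ee_pos: [0.5501, 0.0313, 0.0483]
tcp_rot: [-3.141, 0.0, 1.468]
contact_force: [0.6, 0.3, -2.1]
finger_gap: 0.009
```

drive_tool([
  [0,0,0,0,0,1,0],
  [0,0,0,0,0,1,0],
  [0,0,0,0,0,1,0],
])

```text
time: 6.9
ee_pos: [0.5502, 0.0313, 0.0474]
tcp_rot: [-3.142, 0.0, 1.468]
contact_force: [-1.0, -0.6, -1.7]
finger_gap: 0.0091
```

drive_tool([
  [0,0,0,0,0,1,0],
  [0,0,0,0,0,1,0],
  [0,0,0,0,0,1,0],
])

```text
time: 7.15
ee_pos: [0.5503, 0.0313, 0.0469]
tcp_rot: [3.141, 0.0, 1.468]
contact_force: [-2.4, -0.0, 6.2]
finger_gap: 0.0091
```

drive_tool([
  [0,0,0,0,0,1,0],
  [0,0,0,0,0,1,0],
  [0,0,0,0,0,1,0],
])

```text
time: 7.4
ee_pos: [0.5503, 0.0313, 0.0469]
tcp_rot: [3.141, 0.0, 1.468]
contact_force: [-6.8, 0.4, 19.0]
finger_gap: 0.0088
```

drive_tool([
  [0,0,0,0,0,-1,0],
  [0,0,0,0,4,-1.2,0],
  [0,0,0,0,8,-1.2,0],
  [0,0,0,0,12,-1.2,0],
  [0,0,0,0,15,-1.2,0],
  [0,0,0,0,15,-1.2,0],
])

```text
time: 7.9
ee_pos: [0.5659, 0.0297, 0.0469]
tcp_rot: [3.141, 0.0, 1.468]
contact_force: [-0.7, -0.2, 5.5]
finger_gap: 0.0088
```

```bash
python3 - <<'E'
from h import *
C=cam('wrist'); o=get_obs(); print(o['ee_pos'],o['tcp_rot'],o['contact_force'],o['wrist_torque']); a=eyes.snapshot('wrist'); b=eyes.snapshot('scene'); cv2.imwrite('pics/w5w.png',a[...,::-1]);np.savez('w5.npz',K=C[0],R=C[1],p=C[2])
c=cv2.resize(b[150:310,150:310],(384,384)); cv2.imwrite('pics/w5.png',np.hstack([a[:,120:],c])[...,::-1])
E
```

```text
[0.56590647 0.02969462 0.04685277] [3.14110794e+00 2.85046123e-05 1.46775052e+00] [-0.73204345 -0.189018    5.48803418] [0.0428476  0.203973   0.00468466]
```

View pics/w5.png

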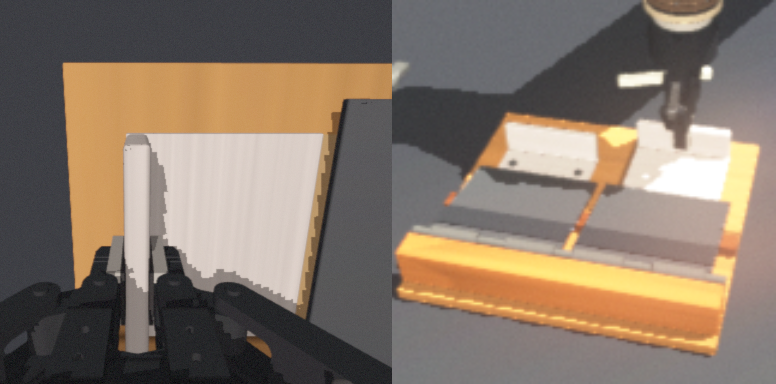

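Wrist view: the leaf lies flat on the board, its far edge (about u 443 at v 134) right at the slate's mouth and parallel to it. I'll slide it in, watching the force.

drive_tool([
  [0,0,0,0,3,0,0],
  [0,0,0,0,6,0,0],
  [0,0,0,0,9,0,0],
  [0,0,0,0,12,0,0],
  [0,0,0,0,12,0,0],
])

```text
time: 8.42
ee_pos: [0.5778, 0.0285, 0.0469]
tcp_rot: [3.141, 0.0, 1.468]
contact_force: [-1.1, 0.8, 6.0]
finger_gap: 0.0092
```

drive_tool([
  [0,0,0,0,4,0,0],
  [0,0,0,0,8,0,0],
  [0,0,0,0,12,0,0],
  [0,0,0,0,16,0,0],
  [0,0,0,0,16,0,0],
])

```text
time: 8.83
ee_pos: [0.594, 0.0268, 0.0469]
tcp_rot: [3.141, 0.0, 1.468]
contact_force: [0.2, -0.9, 5.1]
finger_gap: 0.009
```

drive_tool([
  [0,0,0,0,3,0,0],
  [0,0,0,0,6,0,0],
  [0,0,0,0,9.5,0,0],
  [0,0,0,0,9.5,0,0],
  [0,0,0,0,9.5,0.4,0],
  [0,0,0,0,9.5,0.8,0],
  [0,0,0,0,9.5,0.8,0],
  [0,0,0,0,9.5,0.8,0],
])

```text
time: 9.5
ee_pos: [0.6032, 0.0258, 0.0468]
tcp_rot: [3.14, 0.0, 1.468]
contact_force: [-2.9, 0.6, 13.1]
finger_gap: 0.0089
```

```bash
python3 - <<'E'
from h import *
C=cam('wrist'); o=get_obs(); print(o['ee_pos'],o['tcp_rot'],o['contact_force'],o['wrist_torque']); a=eyes.snapshot('wrist'); b=eyes.snapshot('scene'); cv2.imwrite('pics/w6w.png',a[...,::-1]);np.savez('w6.npz',K=C[0],R=C[1],p=C[2])
c=cv2.resize(b[150:310,150:310],(384,384)); cv2.imwrite('pics/w6.png',np.hstack([a[:,120:],c])[...,::-1])
x=np.array([.9947,-.1028]);y=np.array([.1028,.9947]); q=np.array([.647,.0125])
B=lambda P:np.array([P[:2]@x,P[:2]@y])-q
print('tcp board',B(o['ee_pos']))
s=cv2.cvtColor(a[...,::-1].copy(),cv2.COLOR_BGR2HSV)[...,1].astype(int)
for v in (85,95,105,115,125): print(v,[int(t) for t in s[v,300:512:12]])
E
```

```text
[0.60323765 0.02581581 0.04684242] [3.13995333e+00 3.76457119e-05 1.46775521e+00] [-2.8999619   0.57038914 13.14075905] [ 0.05541528  0.61912241 -0.05791246]
tcp board [-0.04961338  0.07519182]
85 [143, 140, 149, 149, 141, 139, 140, 147, 143, 142, 144, 149, 146, 138, 155, 194, 165, 167]
95 [139, 141, 141, 147, 148, 143, 144, 141, 145, 142, 141, 154, 147, 147, 149, 183, 172, 171]
105 [143, 140, 146, 144, 143, 141, 143, 5, 8, 8, 6, 3, 5, 6, 8, 8, 0, 3]
115 [140, 146, 144, 142, 140, 145, 150, 5, 5, 3, 13, 3, 8, 6, 8, 3, 3, 3]
125 [143, 143, 143, 143, 141, 141, 81, 3, 5, 3, 6, 3, 8, 3, 6, 6, 6, 6]
```

View pics/w6.png

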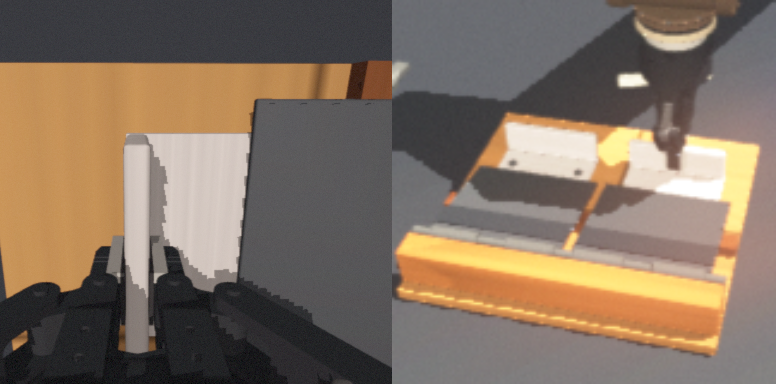

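drive_tool([
  [0,0,0,0,0,0,0],
  [0,0,0,0,0,0,0],
  [0,0,0,0,0,0,0],
  [0,0,0,0,0,0,0],
  [0,0,0,0,0,0,0],
  [0,0,0,0,0,0,0],
])

```text
time: 10.1
ee_pos: [0.6032, 0.0259, 0.0469]
tcp_rot: [3.14, 0.0, 1.468]
contact_force: [-3.6, 0.5, 12.7]
finger_gap: 0.0093
```

```bash
python3 - <<'E'
from h import *
d=np.load('w6.npz'); C=(d['K'],d['R'],d['p']); a=cv2.imread('pics/w6w.png'); g=a.max(2).astype(int)
x=np.array([.9947,-.1028]);y=np.array([.1028,.9947]); q=np.array([.647,.0125]); B=lambda P:np.array([P[:2]@x,P[:2]@y])-q
E=[];Rb=[]
for v in range(145,245,10):
    k=np.flatnonzero(g[v,340:400]<120)[0]+340; E.append(B(ray(C,(k,v),.027)))
    k=np.flatnonzero(a[v,225:300].min(1)>140)[0]+225; Rb.append(B(ray(C,(k,v),.052)))
for n,E in(('lip',E),('rib near face',Rb)):
    E=np.array(E); f=np.polyfit(E[:,1],E[:,0],1); print(n,f.round(4),E[:,0].round(4))
print('leaf +y side',B(ray(C,(340,134),.016)))
o=get_obs();print(o['contact_force'],abs(o['qd']).max())
E
```

```text
lip [-0.0064 -0.0008] [-0.0015 -0.0019 -0.0015 -0.0015 -0.0015 -0.0015 -0.0015 -0.0016 -0.0016
 -0.0011]
rib near face [ 0.01   -0.0555] [-0.0539 -0.0543 -0.0544 -0.0544 -0.0545 -0.0545 -0.0545 -0.0546 -0.0546
 -0.0543]
leaf +y side [-0.01181527  0.12927052]
[-3.63322386  0.49741996 12.73960041] 0.0016765259108946946
```

```bash
python3 -c "
from station import finish_job
print(finish_job())"
```

```text
the job is handed in; nothing more can be done
None
```

I tucked the loose strip under the bare left slate and handed the job in at about 10 s on the robot's clock. The gripper was still holding the strip and pressing it down.

I pinched the rib, set the leaf on the board in front of the slate, slid it in under light pressure and then pressed down. All figures below come from my own camera and force readings; the hand-in gave no verdict.

| Check | Last reading | Required |
|---|---|---|
| Thin edge under the slate | about 35 mm (worked out from the rib's position; the edge itself is hidden) | 25 mm or more; fitted strip is 35 mm |
| Strip centre across the board | about y = +74 to +75 mm | 75 mm ± 15 mm |
| Squareness to the board | within about 0.01 rad | under 0.09 rad |
| Tool tilt while holding the strip | under 0.002 rad | strip flat within 0.05 rad |
| Upward push on the tool | 12.7 N, so about 15 N on the board with the strip's weight | over 7 N |
| Grip | set to 60 N, fingers stopped on the rib | over 3 N |

- **Slates:** the left lip looked unmoved, within about 1 mm of its earlier position. The right slate looked unchanged in the last picture. I had no direct reading of either hinge.
- **Bystanders:** I kept the arm clear of the horseshoe, the marker and the creaser, and no unexpected force showed. I did not measure them again at the end.
- **Disagreements:** before insertion, the camera put the thin edge about 2.5 mm further back than the arm's position did, well inside the margin. The finger gap read about 9 mm on the 10 mm rib.

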